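# Draw a locating pin for inspection

### The arm

A 6-joint arm with a two-finger parallel gripper is mounted at the origin on the work surface. World frame = base frame: x ahead of the robot, y to its left, z up, the work surface at z = 0. Lengths are in m, angles in rad, forces in N, time in s.
With the tool pointing down it reaches from about 0.4 to 0.825 m from the base axis. Payload 7 kg.
Tool frame: the origin (TCP) lies at the very end of the fingers, on their centre line; the grasp point (between the pads) lies arm.hold_point_z behind it (arm.hold_point_z is the distance from the TCP to the grasp point, in m); z points along the fingers, y is the line along which they close (so a half turn about z gives the same grasp; the last joint's range is limited). The gripper opens to 88 mm and grips with 3 to 60 N. Pads are 19 mm wide; open, the fingers measure 130 mm over their backs; the gripper's body (78 mm by 193 mm) begins 47 mm behind the grasp point.
Start: joints at [1.552, 0.359, 0.012, 0, -1.224, -0.288], TCP at [0.204, 0.643, 0.227] pointing down, gripper open.
Joint ranges: [-3.07, 3.07], [-1.43, 2.12], [-1.02, 1.25], [-3.03, 1.67], [-3.05, -0], [-3.03, 3.03]. Speed limits (rad/s): [2.39, 2.39, 3.01, 3.14, 3.14, 3.14].

### API

Orientations are given as [roll, pitch, yaw] about the fixed x, y, z axes, in that order (R = Rz(yaw) Ry(pitch) Rx(roll)).
In Python, from station import arm gives the robot as it stands.
- The arm moves only by the tool tcp_steps, called as name(argument=value, ...) on one line, values as JSON. Schema: {"type":"object","properties":{"ticks":{"type":"string"},"squeeze":{"type":"number"},"only":{"type":"string"},"quiet":{"type":"boolean"},"lines":{"type":"string"}},"required":["ticks"],"additionalProperties":false}. ticks is a string of 1 to 20 rows, one to a line, with the numbers parted by commas; each row has 5 numbers: the finger opening in m, then dx, dy, dz in fractions of the full range, 1 being 0.75 m, then a turn about the tool's z in parts of the range, where 1.0 means pi rad; each row is the pose to reach, as a shift and turn from the pose commanded when the call began, along the tool's axes at that moment; what a row does not reach only later rows make up. A row lasts 1/12 s, in which the tool goes at most 0.0417 m and 0.125 rad, less where a joint would pass 70% of its speed; a pose out of reach is approached as far as the arm can. The fingers move at their own pace and stop on an object; squeeze is the grip in N (left out, the last holds). Time passes only in rows, so rows that do not move let the fingers close. The tool returns the time, the measured TCP pose, the force, the opening and the grip force at its end. only (a regular expression) keeps the lines of the reply that match it, lines (a string "A,B") keeps lines A to B, and quiet returns only ok. No shift or turn number may pass 1 either way. Input that does not fit is refused with a message, and nothing moves.
- arm.get_state(): the state, without advancing time (a new reading comes with each control period).
- arm.grab_frame(name): name is "side" or "top"; returns the picture (480x640x3 uint8, red, green, blue); there is no depth.
- arm.camera_params(name): a dict with "fx", "fy", "cx", "cy" (pixels), "D" ([k1, k2, p1, p2, k3] as OpenCV has them; the pictures are not rectified), "T" (4x4, takes a point from camera to world coordinates). Camera axes: x right, y down, z forward; pixel columns grow to the right and rows downward; lengths in m; the calibration is good to about 2 mm. A picture is of the moment at which its call begins. camera_params takes no time and is no camera call.
- arm.job_done(): hands the job in; it is judged then, once.
The state is a dict: "t": time; "q": joint angles; "qd": joint speeds; "joint_efforts": joint torques, N m; "eef_pos": TCP position; "ee_rot": TCP orientation; "force": force on the tool from outside, world axes, zero at the start; "moment": the same for the moment, N m; "width": finger opening in m; "gripper_force": force on a finger pad.
Only numpy, scipy, OpenCV 4.12 (cv2) and the standard library are available. Lean on these libraries where they do the work, as an engineer would, in place of code of your own. Each camera call takes 0.05 s, during which the arm holds its last target. There are 200 camera calls.

### The job

Slide the spatter cover of the weld fixture fully open, then grip the round-headed locating pin by its head and draw it straight up, without forcing it sideways in its bore, until the dark ring on its shank comes level with the bore's mouth (about 30 mm), the foot always staying in the bore. Finish while holding the pin still there in the gripper, so that its shank can be checked for spatter. Leave the wing-headed pin and the things around the fixture as they are.

Things in the scene. Friction and masses are not known exactly. Their poses are not given: they have to be found in the camera images.
- fixture: Fixed aluminium block, 148 (x) x 308 (y) x 120 mm high; spans y -156 to 152. Origin: on the table, under the line where its halves meet. -y half: open pocket, inner 128 (x) x 150 (y, -150 to 0), floor 60 above the table, side walls 10 thick, up to 120. In its floor, at x = 0, y = -110 and -40, two upright bores (bore_a, bore_b). +y half: solid deck, 104 high. Cover slides along its y.
- cover (a joint): Slide of the steel cover plate over the pocket (134 x 150 x 5 mm, top 113.5 mm above the table). Metres: 0 = shut, grows as it moves to the fixture's +y, 0.145 = fully open at its stop (starts at 0 to 0.04). Friction about 2 N, no spring: stays where left.
- cover_knob (a point): Point on the axis of the cover's upright black knob (a plain cylinder 22 mm in diameter, standing 34 mm above the plate, in the middle of the plate): 23.5 mm above the plate's top, 137 mm above the table, 10.5 mm below the knob's top.
- bore_a (a point): Centre of the mouth of the bore at fixture y = -110 mm, on the pocket floor, 60 mm above the table. Both bores: 19 mm wide, 50 mm deep.
- bore_b (a point): Centre of the mouth of the bore at fixture y = -40 mm, on the pocket floor (60 mm above the table); z up along the bore.
- round_pin: Loose steel pin, 0.15 to 0.31 kg, standing on the bottom of either bore. Shank 18 mm in diameter, 66 long; on top a round head, 28 in diameter, 24 high (16 to 40 above the pocket floor when down). Origin: centre of the shank's foot; z runs up the pin. A thin dark ring 20 mm above the foot comes level with the bore's mouth when the pin is raised 30 mm; the foot leaves the bore at 50 mm.
- round_head (a point): Centre of the round pin's head, 78 mm above its foot; 28 mm above the pocket floor when the pin is down.
- wing_pin: The other loose steel pin, in the other bore: same shank, but its head is a flat wing 10 x 34 mm and 24 mm high. Origin: centre of its foot. To be left alone.
- hammer: Bystander: hammer with a wooden handle, 260 mm long, lying on the robot's side of the fixture. Origin about the middle of its underside.
- brush: Bystander: hand brush, 200 mm long, lying off the fixture's +y end.
- wrench: Bystander: steel wrench, 180 mm long, lying beyond the fixture.
- bracket: Bystander: aluminium L-bracket, 90 x 60 x 56 mm, off the fixture's -y end. Origin under its centre.
- tube_stub: Bystander: upright piece of steel tube, 50 mm in diameter, 60 mm high, off the fixture's -y end. Origin under its centre.

How it is judged:
On the way, in this order (a step that is already met when the one before it is completed fails the run):
1. the cover is fully open while the round pin is still down (value of joint cover above 0.135 m and z of round_pin in the frame of fixture below 0.014 m), for 0.2 s.
2. the round pin is drawn up about 30 mm in the grip (z of round_pin in the frame of fixture between 0.032 and 0.048 m and angle between the z axis of round_pin and the z axis of fixture, either way round below 0.06 rad and contact force between round_pin and the fingers above 2 N and contact force between round_pin and fixture below 10 N and linear speed of round_pin below 0.02 m/s), for 0.2 s.
At the end, for the whole second after the job is handed in: Cover open 135 mm or more; round pin raised 22 to 38 mm, within 0.06 rad of its bore, under 20 mm/s, gripped (over 2 N), pressed on the fixture by under 10 N; wing pin down within 4 mm; no bystander moved over 30 mm (all of step 2 and value of joint cover above 0.135 m and z of wing_pin in the frame of fixture below 0.014 m and not (distance of any of hammer, brush, wrench, bracket, tube_stub from where it was at the start of the episode above 0.03 m)); the arm keeps its last pose, push and grip.
It fails at once if the round pin is pulled out so far that its foot leaves the bore (raised over 48 mm) (z of round_pin in the frame of fixture above 0.058 m).
It fails at once if the round pin is forced against its bore with over 30 N (contact force between round_pin and fixture above 30 N).
It fails at once if the wing pin is raised by over 8 mm (z of wing_pin in the frame of fixture above 0.018 m).
It fails at once if a bystander is moved by over 30 mm (distance of any of hammer, brush, wrench, bracket, tube_stub from where it was at the start of the episode above 0.03 m).
It also fails if it takes over 45 s, if anything falls off the work surface, if the arm or the gripper's body presses on something with over 40 N, if the wrist force passes 120 N, or if a joint passes its speed limit or range.

## Working session

There is one attempt and no reset: what is moved stays moved. The work goes in short steps, Python scripts to look and compute and a tool call to move; the robot and the scene stay as the last step left them, time stands still between calls to the robot, and variables do not carry over. Pictures are saved under pics/ and viewed, at most 10 in all, crops included, and the job is handed in when it is done.

```bash
mkdir -p pics; ls
```

Run:
```python
from station import arm
import cv2,numpy as np
s=arm.get_state();print({k:np.round(v,3).tolist() for k,v in s.items()},arm.hold_point_z)
for n in("side","top"):
    c=arm.camera_params(n);print(n,{k:np.round(v,3).tolist() for k,v in c.items()})
    cv2.imwrite(f"pics/{n}0.png",arm.grab_frame(n)[:,:,::-1])
```

```text
pics
{'t': 0.0, 'q': [1.552, 0.359, 0.011, -0.0, -1.224, -0.288], 'qd': [-0.002, -0.001, 0.0, -0.001, -0.001, 0.001], 'joint_efforts': [0.001, -58.272, 29.306, 6.997, 0.007, -0.0], 'eef_pos': [0.204, 0.643, 0.226], 'ee_rot': [3.14, -0.0, -0.307], 'force': [0.421, -0.396, 0.98], 'moment': [-0.015, 0.063, -0.024], 'gripper_force': 0.0, 'width': 0.087} 0.0188
side {'fx': 492.336, 'fy': 492.336, 'cx': 319.911, 'cy': 239.601, 'D': [0.012, 0.0, 0.0, 0.0, 0.0], 'T': [[0.975, -0.163, 0.149, 0.438], [-0.221, -0.696, 0.684, -0.478], [-0.008, -0.7, -0.714, 0.67], [0.0, 0.0, 0.0, 1.0]]}
top {'fx': 541.754, 'fy': 541.754, 'cx': 324.913, 'cy': 237.716, 'D': [-0.022, 0.0, 0.0, 0.0, 0.0], 'T': [[-0.029, -0.987, 0.159, 0.386], [-0.999, 0.032, 0.016, 0.054], [-0.021, -0.158, -0.987, 1.144], [0.0, 0.0, 0.0, 1.0]]}
```

View pics/side0.png

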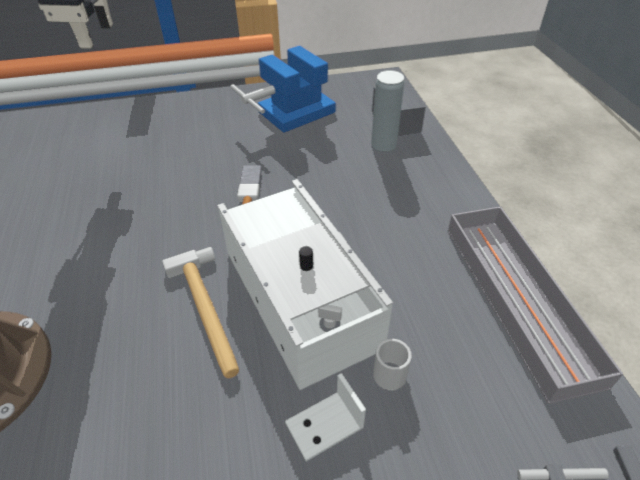

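View pics/top0.png

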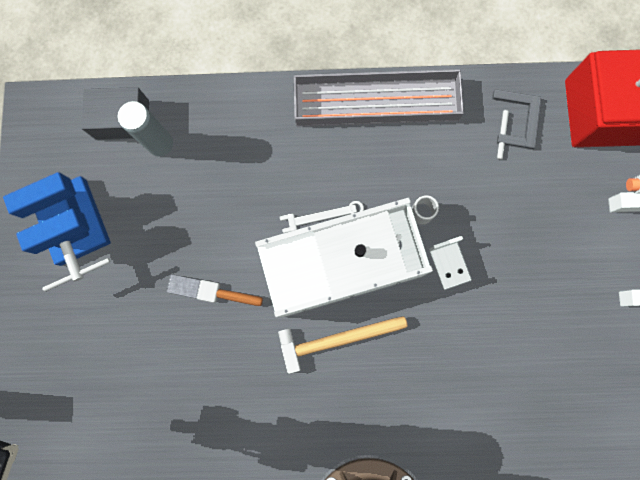

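The side view shows the cover part-open with its knob at (306,259). A wing-like head is visible near the pocket's -y end at about (330,315), so the round pin should be in bore_b under the cover. In the top view the knob is at (360,250) and the fixture's long axis tilts slightly. Next I'll measure the knob and the outline.

Create h.py:
```python
import cv2,numpy as np
from station import arm
P={n:arm.camera_params(n) for n in("side","top")}
def KD(n):
    c=P[n];return np.array([[c["fx"],0,c["cx"]],[0,c["fy"],c["cy"]],[0,0,1.]]),np.array(c["D"],float)
def ray(n,uv):
    T=np.array(P[n]["T"]);u=cv2.undistortPoints(np.array([[uv]],float),*KD(n))[0,0]
    d=T[:3,:3]@[u[0],u[1],1];return T[:3,3],d/np.linalg.norm(d)
def plane(n,uv,z):
    o,d=ray(n,uv);return o+d*(z-o[2])/d[2]
def tri(a,b):
    A=np.zeros((3,3));B=np.zeros(3);R=[ray("side",a),ray("top",b)]
    for o,d in R:
        M=np.eye(3)-np.outer(d,d);A+=M;B+=M@o
    x=np.linalg.solve(A,B);return x,[round(float(np.linalg.norm(np.cross(x-o,d))),4) for o,d in R]
def proj(n,X):
    Ti=np.linalg.inv(np.array(P[n]["T"]));return cv2.projectPoints(np.array(X,float).reshape(-1,1,3),cv2.Rodrigues(Ti[:3,:3])[0],Ti[:3,3],*KD(n))[0][:,0]
def blob(m,near):
    n,l,s,c=cv2.connectedComponentsWithStats(m.astype(np.uint8))
    i=min((i for i in range(1,n) if s[i,4]>20),key=lambda i:np.hypot(*(c[i]-near)));return c[i],s[i],l==i
```

Run:
```python
from h import *
im={n:cv2.imread(f"pics/{n}0.png") for n in P}
k={}
for n,p in(("side",(306,259)),("top",(360,250))):
    c,s,_=blob(im[n].max(2)<50,p);k[n]=c;print(n,c,s)
x,e=tri(k["side"],k["top"]);print("knob",x,e)
c,s,m=blob(im["top"].min(2)>150,(345,255))
r=cv2.minAreaRect(cv2.findContours(m.astype(np.uint8),0,2)[0][0]);print(s,r)
b=cv2.boxPoints(r);w=np.array([plane("top",q,.12) for q in b]);print(b,w.round(3))
print(np.linalg.norm(w-np.roll(w,-1,0),axis=1))
for i in range(4):
    v=w[(i+1)%4]-w[i];print(np.degrees(np.arctan2(v[1],v[0])))
t=im["top"][180:330,240:450];cv2.imwrite("pics/c1.png",cv2.resize(t,None,fx=3.8,fy=3.8,interpolation=cv2.INTER_CUBIC))
```

```text
side [305.875  261.7875] [300 254  12  16 160]
top [359.74117647 250.28235294] [355 245  10  12  85]
knob [0.52214517 0.00512604 0.1234577 ] [0.001, 0.001]
[  255   195   184   122 13338] ((352.2530517578125, 246.19561767578125), (96.49433898925781, 187.08790588378906), 74.81416320800781)
[[249.33714 224.13708]
 [429.8922  175.12929]
 [455.16895 268.25415]
 [274.6139  317.26196]] [[ 0.581  0.216  0.12 ]
 [ 0.667 -0.137  0.12 ]
 [ 0.484 -0.174  0.12 ]
 [ 0.402  0.169  0.12 ]]
[0.36280027 0.18666914 0.35270018 0.18505852]
-76.36443437412272
-168.60571886923782
103.39367084451524
14.503435267323582
```

View pics/c1.png

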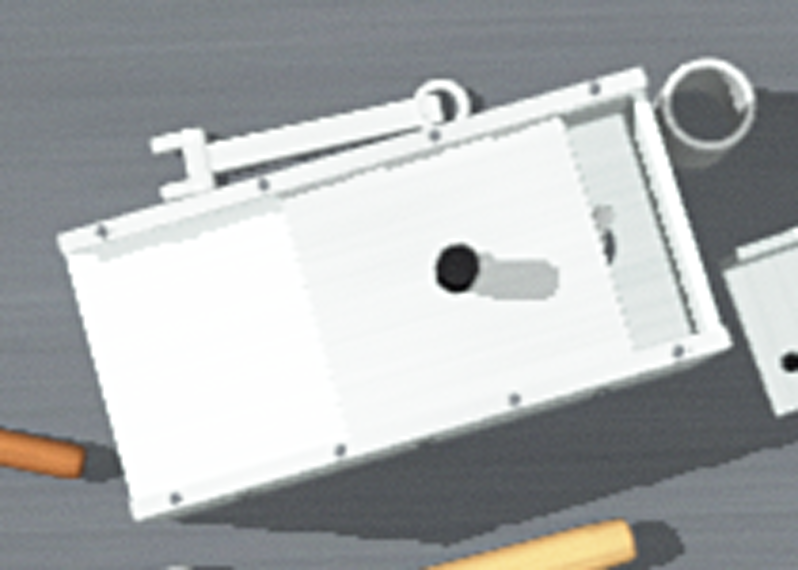

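The crop shows the rail corners at crop pixels (60,238), (642,72), (730,345) and (136,518). The cover is part-open, with the wing head just visible at (605,235).

Run:
```python
from h import *
c=np.array([[60,238],[642,72],[730,345],[136,518]])/3.8+[240,180]
w=np.array([plane("top",q,.12) for q in c]);print(w.round(4))
print(np.linalg.norm(w-np.roll(w,-1,0),axis=1).round(4),w.mean(0))
a,b,d,e=w
v=(a+e)-(b+d);yaw=np.arctan2(v[1],v[0])-np.pi/2;ctr=w.mean(0)
ux=np.array([np.cos(yaw),np.sin(yaw)]);uy=np.array([-ux[1],ux[0]])
O=ctr[:2]+uy*.002;print("yaw",yaw,"O",O)
k=np.array([.5221,.0051])-O;print("knob fix",k@ux,k@uy,"cover",k@uy+.075)
F=lambda x,y:O+ux*x+uy*y
print("bore_a",F(0,-.11),"bore_b",F(0,-.04))
print("pred side corners",proj("side",[[*F(sx*.074,y),.12] for sx,y in((-1,.152),(1,.152),(1,-.156),(-1,-.156))]).round(1))
s=arm.get_state();p=s["eef_pos"];print(s["ee_rot"])
```

```text
[[ 0.5447  0.2033  0.12  ]
 [ 0.6206 -0.0939  0.12  ]
 [ 0.4802 -0.1301  0.12  ]
 [ 0.4037  0.167   0.12  ]]
[0.3068 0.145  0.3068 0.1456] [0.5123023  0.03657212 0.12      ]
yaw 0.2511762998132676 O [0.51180521 0.03850936]
knob fix 0.0016680662346371666 -0.034919705588972595 cover 0.0400802944110274
bore_a [ 0.539145   -0.06803892] bore_b [ 5.21746951e-01 -2.35465535e-04]
pred side corners [[217.3 205.1]
 [296.9 179.4]
 [391.8 303.1]
 [295.1 345.7]]
[ 3.14013011e+00 -1.12118219e-04 -3.06992033e-01]
```

The manual's scale: shifts go in shares of 0.75 m and turns go in shares of pi rad. Converting my numbers, 0.512 m / 0.75 = 0.6827, 0.496 m / 0.75 = 0.6613, 1.013 rad / 3.1416 = 0.3224.

tcp_steps(ticks="0.05,0.6613,0.6827,0.0533,0.3224\n0.05,0.6613,0.6827,0.0533,0.3224\n0.05,0.6613,0.6827,0.0533,0.3224\n0.05,0.6613,0.6827,0.0533,0.3224\n0.05,0.6613,0.6827,0.0533,0.3224\n0.05,0.6613,0.6827,0.0533,0.3224\n0.05,0.6613,0.6827,0.0533,0.3224\n0.05,0.6613,0.6827,0.0533,0.3224\n0.05,0.6613,0.6827,0.0533,0.3224\n0.05,0.6613,0.6827,0.0533,0.3224\n0.05,0.6613,0.6827,0.0533,0.3224\n0.05,0.6613,0.6827,0.0533,0.3224\n0.05,0.6613,0.6827,0.0533,0.3224\n0.05,0.6613,0.6827,0.0533,0.3224\n0.05,0.6613,0.6827,0.0533,0.3224\n0.05,0.6613,0.6827,0.0533,0.3224\n0.05,0.6613,0.6827,0.0533,0.3224\n0.05,0.6613,0.6827,0.0533,0.3224\n0.05,0.6613,0.6827,0.0533,0.3224\n0.05,0.6613,0.6827,0.0533,0.3224", squeeze=15)

```text
t: 1.77
eef_pos: [0.5218, 0.0049, 0.186]
ee_rot: [3.14, 0.0, -1.322]
force: [-0.5, 0.5, 0.6]
width: 0.0496
gripper_force: 0.0
```

tcp_steps(ticks="0.05,0,0,0.0267,0\n0.05,0,0,0.0533,0\n0.05,0,0,0.0733,0\n0.05,0,0,0.0853,0\n0.05,0,0,0.0853,0\n0.05,0,0,0.0853,0\n0.0,0,0,0.0853,0\n0.0,0,0,0.0853,0\n0.0,0,0,0.0853,0\n0.0,0,0,0.0853,0\n0.0,0,0,0.0853,0\n0.0,0,0,0.0853,0\n0.0,0,0,0.0853,0\n0.0,0,0,0.0853,0", squeeze=15)

```text
t: 2.93
eef_pos: [0.5208, 0.0051, 0.1227]
ee_rot: [3.139, -0.0, -1.32]
force: [-5.0, 0.8, 4.3]
width: 0.0216
gripper_force: 15.0
```

Scaled: -0.107 m / 0.75 = -0.1427, -0.106 m / 0.75 = -0.1413.

tcp_steps(ticks="0.0,-0.0133,0,0,0\n0.0,-0.0333,0,0,0\n0.0,-0.0533,0,0,0\n0.0,-0.0733,0,0,0\n0.0,-0.0933,0,0,0\n0.0,-0.1133,0,0,0\n0.0,-0.1267,0,0,0\n0.0,-0.1333,0,0,0\n0.0,-0.1373,0,0,0\n0.0,-0.14,0,0,0\n0.0,-0.1413,0,0,0\n0.0,-0.1427,0,0,0\n0.0,-0.1427,0,0,0")

```text
t: 4.02
eef_pos: [0.4944, 0.1072, 0.1227]
ee_rot: [3.139, -0.003, -1.32]
force: [-3.2, -8.9, 5.9]
width: 0.0213
gripper_force: 15.0
```

Run:
```python
from h import *
cv2.imwrite("pics/top1.png",arm.grab_frame("top")[:,:,::-1]);print(arm.get_state()["force"])
```

```text
[-3.1789579  -6.55504366  4.96563042]
```

Scaled: -0.106 m / 0.75 = -0.1413.

tcp_steps(ticks="0.05,-0.1413,0,0,0\n0.05,-0.1413,0,0,0", quiet=true)

```text
ok
```

tcp_steps(ticks="0.05,0.0013,0,0,0\n0.05,0.0013,0,0,0\n0.05,0.0013,0,-0.0267,0\n0.05,0.0013,0,-0.0667,0\n0.05,0.0013,0,-0.1067,0\n0.05,-0.0533,0,-0.1333,0\n0.05,-0.1067,0,-0.1333,0\n0.05,-0.16,0,-0.1333,0\n0.05,-0.2133,0,-0.1333,0\n0.05,-0.2133,0,-0.1333,0")

```text
t: 5.07
eef_pos: [0.4345, 0.3495, 0.2225]
ee_rot: [-3.141, 0.001, -1.317]
force: [0.7, -0.6, -0.5]
width: 0.0501
gripper_force: 0.0
```

Run:
```python
from h import *
S=arm.grab_frame("side")[:,:,::-1];T=arm.grab_frame("top")[:,:,::-1]
cv2.imwrite("pics/side2.png",S);cv2.imwrite("pics/top2.png",T)
f=lambda i,x,y:cv2.resize(i[y:y+140,x:x+190],None,fx=4,fy=4,interpolation=cv2.INTER_CUBIC)
cv2.imwrite("pics/c2s.png",f(S,210,215));cv2.imwrite("pics/c2t.png",f(T,260,185))
```

```text
(no output)
```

View pics/c2s.png

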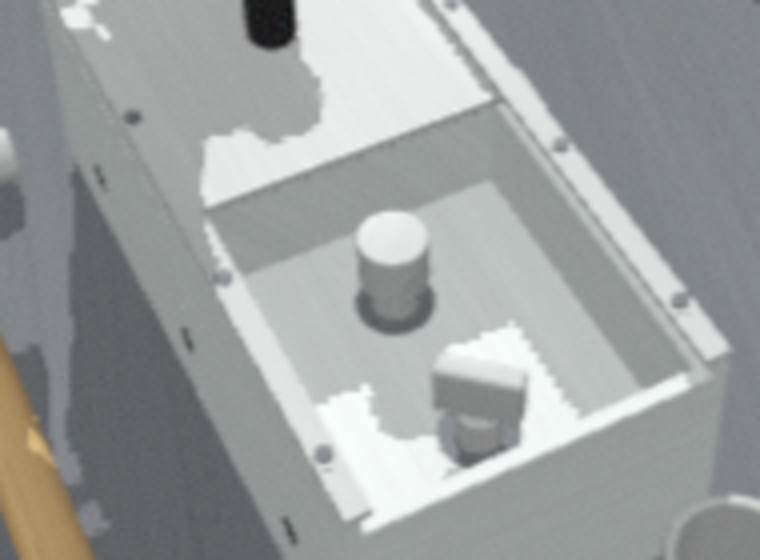

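View pics/c2t.png

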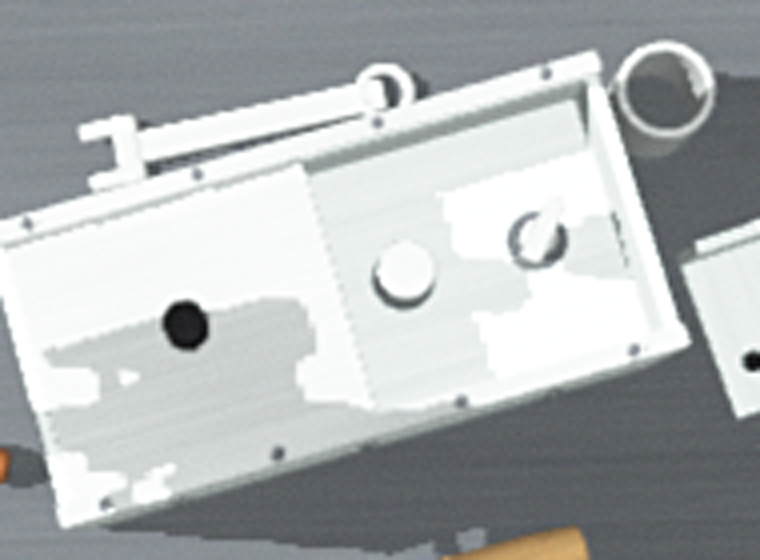

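The round pin stands alone in bore_b and the cover is fully back. The head's top is at side crop (393,239), which is pixel (308,275), and top crop (405,271), which is pixel (361,253). The wing pin is in bore_a.

Run:
```python
from h import *
S=cv2.imread("pics/side2.png");T=cv2.imread("pics/top2.png")
r={}
for n,i,p in(("side",S,(308.3,274.8)),("top",T,(361.3,252.8))):
    for th in(205,215,225,235):
        try:
            c,s,m=blob(i.min(2)>th,p);print(n,th,c.round(2),s)
        except Exception as e:print(n,th,e)
print("eye tri",tri((308.2,274.7),(361.3,252.8)))
for n,i,p in(("side",S,(308.3,274.8)),("top",T,(361.3,252.8))):
    print(n,"at .1",plane(n,p,.1).round(4));x,y=map(int,p);g=i.min(2);print(g[y-9:y+12:1,x-10:x+12])
c,s,_=blob(S.max(2)<50,(277,220));d,s2,_=blob(T.max(2)<50,(306,266));print(tri(c,d))
```

```text
side 205 [307.48 273.77] [299 268  18  13 176]
side 215 [307.67 273.71] [300 268  16  13 163]
side 225 [307.4  273.16] [300 268  16  11 136]
side 235 [305.29 270.52] [301 269   9   5  21]
top 205 [343.23 252.48] [  255   198   177   119 10938]
top 215 [347.84 248.01] [ 255  198  177  119 9628]
top 225 [348.01 247.92] [ 255  198  177  119 9398]
top 235 [360.59 251.51] [350 245  18  14 154]
eye tri (array([0.52238731, 0.00101223, 0.09779977]), [0.0008, 0.0008])
side at .1 [ 0.523 -0.001  0.1  ]
[[153 151 152 150 148 148 149 152 150 151 149 147 148 150 149 149 147 152
  154 163 167 178]
 [148 152 151 149 151 147 150 149 150 153 153 150 149 152 152 152 153 163
  175 183 183 185]
 [149 151 151 153 148 152 155 162 170 173 175 176 169 165 166 170 175 185
  187 187 186 186]
 [151 151 150 153 163 180 198 221 231 232 231 229 226 218 203 195 190 189
  188 188 187 184]
 [150 152 155 176 214 231 232 234 237 238 237 236 234 231 228 221 205 191
  188 188 188 186]
 [152 153 173 215 236 239 237 236 236 237 236 236 233 231 231 229 221 204
  191 189 188 189]
 [153 168 212 235 239 237 235 235 236 235 23
[... 2702 characters left out ...]
90  97 168 251 255 255 255 253 253 254 255 249 192 136 198
  237 234 235 234]
 [238 241 207 131  86  99 174 230 253 255 255 255 248 232 181 115 141 219
  237 235 235 234]
 [235 238 239 197 128  90 106 131 162 183 192 186 165 138 108 120 202 237
  237 235 235 232]
 [235 237 238 238 187 112  92  92  93 104 104 103  96  90 125 201 238 236
  233 233 232 232]
 [234 234 237 238 233 188 146 115  88  94  94  95 102 146 206 238 236 233
  231 233 233 233]
 [233 234 234 234 236 236 235 216 178 161 169 186 211 229 237 236 234 233
  233 230 229 231]
 [233 233 234 235 235 236 239 237 234 230 232 235 238 236 234 234 230 230
  232 231 231 232]]
(array([0.49500927, 0.10744227, 0.13058561]), [0.0007, 0.0007])
```

Run:
```python
from h import *
x,e=tri((307.65,273.75),(361.1,251.8));print(x,e)
s=arm.get_state();p=np.array(s["eef_pos"]);y=s["ee_rot"][2]
tx=np.array([np.cos(y),np.sin(y)]);ty=np.array([np.sin(y),-np.cos(y)])
for g in(x[:2],[.5217,-.0002]):
    d=g-p[:2];print("tool dx,dy",d@tx,d@ty,"dz to hold .088",p[2]-(.088-.0188))
```

```text
[0.52287572 0.00145924 0.09982877] [0.0004, 0.0004]
tool dx,dy 0.3551452439310877 0.0006245339681463307 dz to hold .088 0.15292294139903356
tool dx,dy 0.35645790578375625 0.0021776962398093293 dz to hold .088 0.15292294139903356
```

Scaled: 0.356 m / 0.75 = 0.4747, 0.12 m / 0.75 = 0.16.

tcp_steps(ticks="0.05,0.0533,0.0013,0,0\n0.05,0.1067,0.0013,0,0\n0.05,0.16,0.0013,0,0\n0.05,0.2133,0.0013,0,0\n0.05,0.2667,0.0013,0,0\n0.05,0.32,0.0013,0,0\n0.05,0.3733,0.0013,0,0\n0.05,0.4267,0.0013,0,0\n0.05,0.46,0.0013,0,0\n0.05,0.4747,0.0013,0,0\n0.05,0.4747,0.0013,0.04,0\n0.05,0.4747,0.0013,0.08,0\n0.05,0.4747,0.0013,0.1,0\n0.05,0.4747,0.0013,0.1067,0\n0.05,0.4747,0.0013,0.1067,0\n0.05,0.4747,0.0013,0.1067,0")

```text
t: 6.5
eef_pos: [0.5229, -0.0005, 0.1434]
ee_rot: [-3.141, -0.0, -1.32]
force: [0.7, -0.2, -0.3]
width: 0.0501
gripper_force: 0.0
```

Run:
```python
from h import *
S=arm.grab_frame("side")[:,:,::-1];T=arm.grab_frame("top")[:,:,::-1]
f=lambda i,x,y:cv2.resize(i[y:y+160,x:x+100],None,fx=3.5,fy=3.5,interpolation=cv2.INTER_CUBIC)
cv2.imwrite("pics/c3.png",np.hstack([f(S,258,190),f(T,310,170)]))
```

```text
(no output)
```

View pics/c3.png

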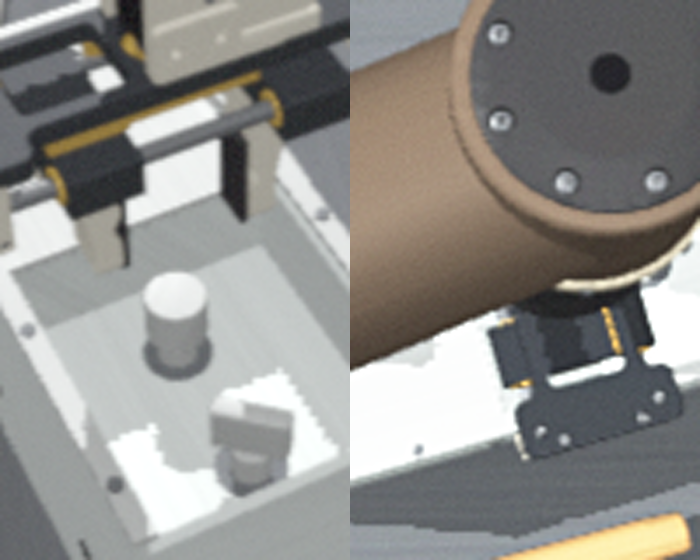

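The left half shows both fingers straddling the head, with their tips centred above it. The wing pin is clear of them. I'll lower and close now.

Scaled: 0.073 m / 0.75 = 0.0973, -0.001 m / 0.75 = -0.0013.

tcp_steps(ticks="0.05,-0.0013,0,0.0333,0\n0.05,-0.0013,0,0.0667,0\n0.05,-0.0013,0,0.0893,0\n0.05,-0.0013,0,0.0973,0\n0.05,-0.0013,0,0.0973,0\n0.05,-0.0013,0,0.0973,0", squeeze=10)

```text
t: 7.1
eef_pos: [0.5231, 0.0011, 0.0706]
ee_rot: [-3.14, -0.0, -1.319]
force: [0.2, 0.3, 0.5]
width: 0.05
gripper_force: 0.0
```

tcp_steps(ticks="0.04,0,0,0,0\n0.035,0,0,0,0\n0.03,0,0,0,0\n0.028,0,0,0,0\n0.02,0,0,0,0\n0.02,0,0,0,0\n0.02,0,0,0,0\n0.02,0,0,0,0\n0.02,0,0,0,0", squeeze=10)

```text
t: 7.85
eef_pos: [0.5226, 0.0008, 0.0701]
ee_rot: [-3.141, -0.0, -1.32]
force: [-1.0, -0.5, 6.3]
width: 0.0277
gripper_force: 10.0
```

Scaled: -0.01 m / 0.75 = -0.0133, -0.008 m / 0.75 = -0.0107.

tcp_steps(ticks="0.02,0,0,0,0\n0.02,0,0,0,0\n0.02,0,0,-0.0027,0\n0.02,0,0,-0.0053,0\n0.02,0,0,-0.008,0\n0.02,0,0,-0.0107,0\n0.02,0,0,-0.0133,0\n0.02,0,0,-0.0133,0\n0.02,0,0,-0.0133,0", squeeze=20)

```text
t: 8.6
eef_pos: [0.5223, 0.0008, 0.0796]
ee_rot: [-3.141, 0.0, -1.32]
force: [0.0, -0.1, -2.0]
width: 0.0278
gripper_force: 20.0
```

Scaled: -0.0205 m / 0.75 = -0.0273, -0.0195 m / 0.75 = -0.026.

tcp_steps(ticks="0.02,0,0,-0.0027,0\n0.02,0,0,-0.0053,0\n0.02,0,0,-0.008,0\n0.02,0,0,-0.0107,0\n0.02,0,0,-0.0133,0\n0.02,0,0,-0.016,0\n0.02,0,0,-0.0187,0\n0.02,0,0,-0.0213,0\n0.02,0,0,-0.024,0\n0.02,0,0,-0.026,0\n0.02,0,0,-0.0273,0\n0.02,0,0,-0.0273,0\n0.02,0,0,-0.0273,0\n0.02,0,0,-0.0273,0\n0.02,0,0,-0.0273,0\n0.02,0,0,-0.0273,0", squeeze=20)

```text
t: 9.93
eef_pos: [0.5222, 0.0008, 0.0999]
ee_rot: [3.141, -0.0, -1.32]
force: [0.5, -0.2, -2.4]
width: 0.0276
gripper_force: 20.0
```

Run:
```python
from h import *
S=arm.grab_frame("side")[:,:,::-1];T=arm.grab_frame("top")[:,:,::-1]
cv2.imwrite("pics/side4.png",S)
cv2.imwrite("pics/c4.png",np.hstack([cv2.resize(S[170:350,210:410],None,fx=2.7,fy=2.7,interpolation=cv2.INTER_CUBIC)]))
```

```text
(no output)
```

View pics/c4.png

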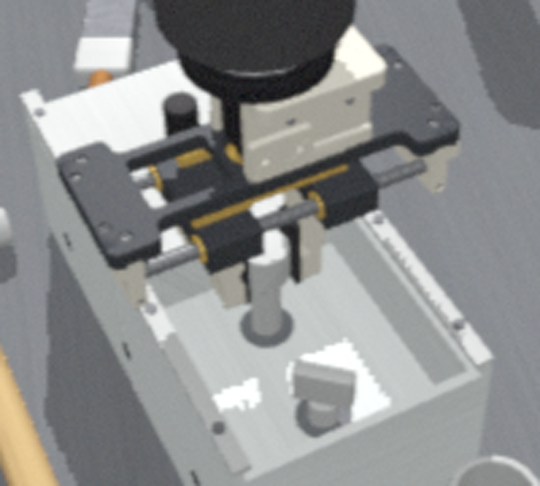

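The pin is up and upright in the grip, with about 30 mm more of its shank showing and its dark base at the bore mouth (265,328). The wing pin is down and the cover is open, and the forces show only the pin's weight.

```bash
python3 -c "
from station import arm
print(arm.job_done())"
```

```text
the job is handed in; nothing more can be done
None
```

The cover is fully open and the round pin is held still and upright in the gripper, raised about 30 mm; the wing pin looks undisturbed and nothing around the fixture was touched. The job is handed in, though no verdict was returned.

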